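Fill the seasoning caddy

TASK

Put the seasonings away, each standing upright in its own compartment of the wooden caddy: looking at the caddy from its low front, the wooden pepper mill goes in the back left compartment, the salt shaker in the back right one (the back is the side with the taller wall), and the two spice jars (one with a black lid, one with a brown lid) go one each into the two front compartments, either way round. Leave the dropper bottle, the tin and the sauce bottle standing where they are, and keep the arm clear of the wall cabinet that hangs over the back of the worktop.

Things in the scene. Friction and masses are not known exactly. Their poses are not given: they have to be found in the camera images.
- caddy: Wooden caddy, cork floor 6 mm up, fixed, 149 (x) x 167 (y) mm, walls and partitions 5 thick, 35 high; back wall 60 high. Origin: centre of underside; x from low front to high back, y to the left seen from the front. Compartment centres (x,y) mm: back left (32.5,40.5), back right (32.5,-40.5), front left (-39.5,40.5), front right (-39.5,-40.5); back ones 74 (x) x 76 (y) inside, front ones 60 x 76.
- pepper_mill: Turned wooden pepper mill, 58 mm across at the foot, 170 mm tall, about 0.18 kg; round head about 48 mm across between heights 123 and 159 mm with a 12 mm metal knob on top; the head does not turn. Grip it by the head, about 140 mm up. Origin: centre of the underside, z up.
- salt_shaker: Clear salt shaker with a pale grey-white domed top, 44 mm across at the foot, 90 mm tall, about 0.1 kg; the body reaches to 74 mm, the top is 34 mm across. Can be gripped about 55 mm up. Origin: centre of the underside, z up.
- jar_black: Round glass spice jar with a BLACK lid and dark label, 41 mm across, 105 mm tall, about 0.11 kg; its sides are straight. Origin: centre of the underside, z up.
- jar_brown: Round glass spice jar with a BROWN lid (beige top with a dark mark) and pale label, 41 mm across, 105 mm tall, about 0.11 kg; its sides are straight. Origin: centre of the underside, z up.
- dropper: Small amber dropper bottle with a narrow black rubber bulb, 33 mm across, 102 mm tall. Does not belong in the caddy: leave it standing. Origin: centre of the underside, z up.
- tin: Food tin, white with bands and a metal top, 57 mm across, 72 mm tall. Does not belong in the caddy: leave it standing. Origin: centre of the underside, z up.
- sauce_bottle: Tall dark sauce bottle with a yellow cap, 58 mm across, 206 mm tall, at the right of the others. Does not belong in the caddy: leave it standing. Origin: centre of the underside, z up.
There are look-alikes about, which are no part of the job. Leave any yellow look-alike of the tin alone.

How it is judged:
At the end, for the whole second after the job is handed in: Mill back left, salt back right, one spice jar in each front compartment: underside centre inside the compartment and under 12 mm above the caddy's underside, within 0.12 rad of upright, at rest, released. Dropper, tin and sauce bottle upright (0.15 rad), within 30 mm of where they began (x of pepper_mill in the frame of caddy between -0.0045 and 0.0695 m and y of pepper_mill in the frame of caddy between 0.0025 and 0.0785 m and x of salt_shaker in the frame of caddy between -0.0045 and 0.0695 m and y of salt_shaker in the frame of caddy between -0.0785 and -0.0025 m and (((x of jar_black in the frame of caddy between -0.0695 and -0.0095 m and y of jar_black in the frame of caddy between 0.0025 and 0.0785 m) and (x of jar_brown in the frame of caddy between -0.0695 and -0.0095 m and y of jar_brown in the frame of caddy between -0.0785 and -0.0025 m)) or ((x of jar_black in the frame of caddy between -0.0695 and -0.0095 m and y of jar_black in the frame of caddy between -0.0785 and -0.0025 m) and (x of jar_brown in the frame of caddy between -0.0695 and -0.0095 m and y of jar_brown in the frame of caddy between 0.0025 and 0.0785 m))) and z of each of pepper_mill, salt_shaker, jar_black, jar_brown in the frame of caddy below 0.012 m and angle between each of pepper_mill, salt_shaker, jar_black, jar_brown's own z axis and vertical below 0.12 rad and linear speed of each of pepper_mill, salt_shaker, jar_black, jar_brown below 0.02 m/s and contact force between each of pepper_mill, salt_shaker, jar_black, jar_brown and the fingers below 0.1 N and distance of each of dropper, tin, sauce_bottle from where it was at the start of the episode below 0.03 m and angle between each of dropper, tin, sauce_bottle's own z axis and vertical below 0.15 rad); the robot touches nothing.
It fails at once if the dropper bottle is moved by more than 40 mm (distance of dropper from where it was at the start of the episode above 0.04 m).
It fails at once if the tin is moved by more than 40 mm (distance of tin from where it was at the start of the episode above 0.04 m).
It fails at once if the sauce bottle is moved by more than 40 mm (distance of sauce_bottle from where it was at the start of the episode above 0.04 m).
It also fails if it takes over 118 s, if anything falls off the work surface, if the arm or the gripper's body presses on something with over 40 N, if the wrist force passes 120 N, or if a joint passes its speed limit or range.

ROBOT

A 6-joint arm with a two-finger parallel gripper is mounted at the origin on a cart in front of the work surface, level with it; the furniture and walls round the work are solid. World frame = base frame: x ahead of the robot, y to its left, z up, the work surface at z = 0. Lengths are in m, angles in rad, forces in N, time in s.
With the tool pointing down it reaches from about 0.3 to 0.775 m from the base axis. Payload 14.6 kg.
Tool frame: the origin (TCP) lies at the very end of the fingers, on their centre line; the grasp point (between the pads) lies 19 mm behind it (robot.grip_point_offset is the distance from the TCP to the grasp point, in m); z points along the fingers, y is the line along which they close (so a half turn about z gives the same grasp; the last joint's range is limited). The gripper opens to 85 mm and grips with 20 to 120 N. Pads are 22 mm wide; open, the fingers measure 114 mm over their backs; the gripper's body (76 mm by 85 mm) begins 54 mm behind the grasp point. The pads swing forward as they close: fully open they stand 13 mm farther back than shut.
Start: joints at [-1.192, 0.3, 1.521, -0, 1.321, -0.067], TCP at [0.237, -0.496, 0.231] pointing down, gripper open.
Joint ranges: [-3.03, 3.03], [-0.79, 2.21], [0.23, 2.52], [-1.04, 4.18], [0, 3.07], [-2.55, 2.55]. Speed limits (rad/s): [2.22, 2.22, 2.57, 3.14, 3.14, 3.14].

INTERFACE

Orientations are given as a unit quaternion [x, y, z, w].
In Python, from cell import robot gives the robot as it stands. The module is installed in compiled form; this text tells all that it offers.
- The arm moves only by the shell command python3 -m jog 'ROWS' [FORCE]. ROWS is a JSON object whose one key "moves" holds a list of rows, each a list of 7 numbers: the turn, a rotation vector about the tool's x, y, z in rad, then the shift along the tool's x, y, z in mm, then the finger opening in mm, from 0 to 85.4. A call has exactly 5 rows; each row is the pose to reach, as a shift and turn from the pose commanded when the call began, along the tool's axes at that moment; what a row does not reach only later rows make up. A row lasts 1/10 s, in which the tool goes at most 50 mm and 8.59 degrees, less where a joint would pass 70% of its speed; a pose out of reach is approached as far as the arm can. A call with a gripper value outside its range is refused whole. The fingers move at their own pace and stop on an object; FORCE is the grip in N (left out, the last holds). Time passes only in rows, so rows that repeat a pose let the fingers close, or fill a call up. It gives the time, the measured TCP pose, the force, the opening and the grip force at its end, in the units of the state.
- robot.observe(): the state, without advancing time (a new reading comes with each control period).
- robot.camera(name): name is "side" or "top" or "wrist"; returns a dict with "image" (400x640x3 uint8, red, green, blue), "camera_matrix" (3x3 intrinsics, pixels), "k1" (the pictures are not rectified: a ray, as slopes to the right and down, at radius r is drawn at 1 + k1 r^2 times it, then the intrinsics apply), "xyz" and "attitude" of the camera in the world. Camera axes: x right, y up, looking along -z (the intrinsics and any distortion apply to the point x, -y, -z); pixel columns grow to the right and rows downward; lengths in m; the calibration is good to about 2 mm. A picture is of the moment at which its call begins. There is no depth.
- robot.finish_job(): hands the job in; it is judged then, once.
Trained networks look in a picture, given as the dict that the camera call returned (one of the last four; its "shot" number tells which), for a name from the list of things; names that differ only in an ending like _2 or _b are one class to them, and where a whole thing is asked for, a point or a joint stands for the part that bears it (a point fixed in the world has none). Each returns a list of dicts, best first, with "conf" (0 to 1); they miss things now and then, are a little off and sometimes report something else, mostly with a low value. They report only what shows in the picture. A call takes as long as a camera call. They do not tell look-alikes from the thing itself.
- robot.trace(name, picture): "mask" (400x640 bool, what is visible of it) and "location" ([column, row] in pixels, amid what is visible of it).
The state is a dict: "t": time; "joint_positions": joint angles; "joint_velocities": joint speeds; "effort": joint torques, N m; "tool_pos": TCP position; "ee_rot": TCP orientation; "force": force on the tool from outside, world axes, zero at the start; "ft_torque": the same for the moment, N m; "gripper_width": opening from 0.0 (shut) to 1.0 (fully open); "grip_force": force on a finger pad.
Only numpy, scipy, OpenCV 4.12 (cv2) and the standard library are available. Lean on these libraries where they do the work, as an engineer would, in place of code of your own. Each camera call takes 0.05 s, during which the arm holds its last target. There are 200 camera calls.

## Working session

There is one attempt and no reset: what is moved stays moved. The work goes in short steps, Python scripts to look and compute and a shell command to move; the robot and the scene stay as the last step left them, time stands still between calls to the robot, and variables do not carry over. Pictures are saved under pics/ and viewed, at most 17 in all, crops included, and the job is handed in when it is done.

```bash
mkdir -p pics
cat > h.py <<'E'
import numpy as np,cv2
from scipy.spatial.transform import Rotation as R
from cell import robot
def rot(a):
    a=np.array(a,float)
    return a if a.shape==(3,3) else R.from_quat(a).as_matrix()
def ray(c,px):
    K=np.array(c["camera_matrix"]);u=np.array([(px[0]-K[0,2])/K[0,0],(px[1]-K[1,2])/K[1,1]])
    p=u.copy()
    for _ in range(20): p=u/(1+c["k1"]*(p@p))
    d=rot(c["attitude"])@np.array([p[0],-p[1],-1]);return np.array(c["xyz"]),d/np.linalg.norm(d)
def proj(c,P):
    q=rot(c["attitude"]).T@(np.array(P)-np.array(c["xyz"]));s=np.array([q[0]/-q[2],-q[1]/-q[2]]);s=s*(1+c["k1"]*(s@s))
    K=np.array(c["camera_matrix"]);return np.array([K[0,0]*s[0]+K[0,2],K[1,1]*s[1]+K[1,2]])
def atz(c,px,z):
    o,d=ray(c,px);return o+d*(z-o[2])/d[2]
def tri(rs):
    A=0;b=0
    for o,d in rs: M=np.eye(3)-np.outer(d,d);A=A+M;b=b+M@o
    return np.linalg.solve(A,b)
def save(c,n): cv2.imwrite("pics/"+n,c["image"][:,:,::-1])
E
python3 - <<'E'
from h import *
for n in("top","side"):
    c=robot.camera(n);save(c,n+"0.png");print(n,np.round(c["xyz"],3),np.round(rot(c["attitude"]),2).tolist(),c["camera_matrix"],c["k1"])
    for k in "caddy pepper_mill salt_shaker jar_black jar_brown dropper tin sauce_bottle".split():
        for r in robot.trace(k,c)[:4]:
            m=r["mask"];ys,xs=np.nonzero(m);print(k,round(r["conf"],2),np.round(r["location"]),xs.min(),xs.max(),ys.min(),ys.max())
print(robot.observe())
E
```

```text
top [ 0.34  -0.159  1.188] [[0.02, 0.99, -0.11], [-1.0, 0.01, -0.03], [-0.03, 0.12, 0.99]] [[462.86021214   0.         324.25778807]
 [  0.         462.86021214 201.84913889]
 [  0.           0.           1.        ]] 0.04761369564341981
caddy 0.8 [214. 188.] 177 254 156 225
pepper_mill 0.59 [380. 189.] 365 390 172 202
salt_shaker 0.71 [404. 217.] 396 412 214 228
jar_black 0.68 [306. 220.] 300 318 210 229
jar_brown 0.79 [334. 186.] 325 341 176 197
dropper 0.74 [426. 185.] 417 434 178 193
tin 0.95 [274. 212.] 262 286 200 224
tin 0.77 [354. 222.] 340 363 211 234
sauce_bottle 0.94 [477. 205.] 455 500 191 218
side [-0.648 -0.517  1.025] [[0.31, 0.62, -0.72], [-0.95, 0.19, -0.25], [-0.02, 0.76, 0.64]] [[520.88059535   0.         319.20089886]
 [  0.         520.88059535 204.50039804]
 [  0.           0.           1.        ]] 0.054226186747005856
caddy 0.95 [250. 185.] 238 270 162 205
caddy 0.34 [369. 197.] 356 374 166 218
pepper_mill 0.81 [367. 195.] 357 374 167 218
salt_shaker 0.66 [382. 222.] 376 391 208 238
jar_black 0.74 [302. 202.] 295 310 187 221
jar_brown 0.68 [331. 188.] 324 338 
[... 203 characters left out ...]
y([-1.19159121e+00,  2.99894917e-01,  1.52102513e+00, -3.54731227e-05,
        1.32070153e+00, -6.66367898e-02]), 'joint_velocities': array([ 5.05306970e-04, -6.31377045e-05,  7.98418460e-04, -1.82110461e-04,
        1.92964705e-04, -1.20395438e-03]), 'effort': array([-1.45979913e-03, -5.43355179e+01, -3.61981452e+01, -1.04265084e-04,
        5.89104875e-04,  1.35875686e-05]), 'tool_pos': array([ 0.23713359, -0.49623091,  0.23127273]), 'ee_rot': array([ 9.75254878e-01,  2.21083519e-01, -1.92260804e-05, -1.16099037e-05]), 'force': array([-0.09048605, -0.22473523, -0.29719493]), 'ft_torque': array([-0.00819183,  0.00554692, -0.00560911]), 'grip_force': 0.0, 'gripper_width': 0.9958087231050274}
```

Run:
```python
import cv2
a=cv2.imread("pics/top0.png");b=cv2.imread("pics/side0.png")
cv2.imwrite("pics/tc.png",cv2.resize(a[130:280,150:550],(800,300),interpolation=2))
cv2.imwrite("pics/sc.png",cv2.resize(b[130:280,200:480],(800,428),interpolation=2))
```

```text
(no output)
```

View pics/tc.png

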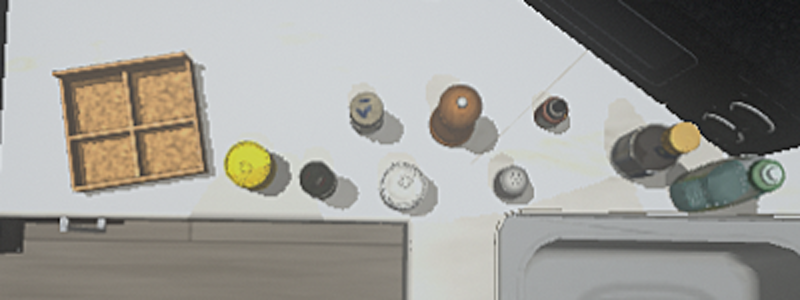

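View pics/sc.png

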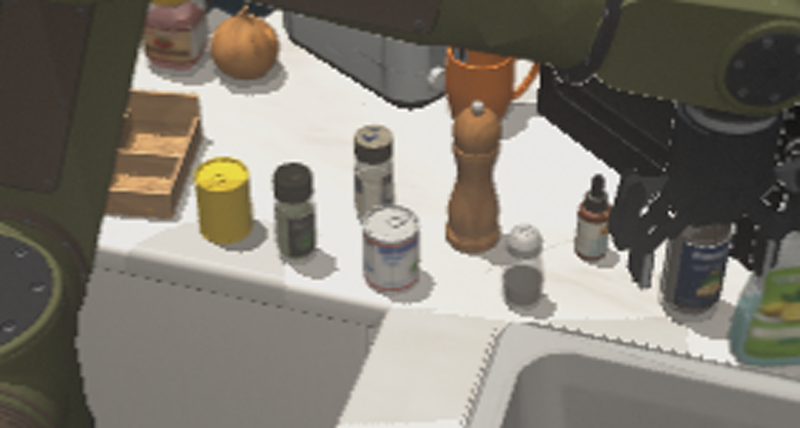

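The top view shows the caddy at the left (centre about 215,190, back wall up-image). To its right are the yellow look-alike tin (274,212), black jar (308,220), brown jar (333,186), white tin (352,223), mill (380,188), salt (405,221), dropper (426,185) and sauce bottle (475,205). The side view agrees, though the arm hides the left of the caddy.

```bash
cat >> h.py <<'E'
from scipy.optimize import least_squares
T=np.linspace(0,2*np.pi,40)
prof=dict(pepper_mill=[(0,.029),(.123,.022),(.14,.024),(.155,.015),(.170,.005)],salt_shaker=[(0,.022),(.074,.02),(.09,.009)],jar_black=[(0,.0205),(.105,.0205)],jar_brown=[(0,.0205),(.105,.0205)],dropper=[(0,.0165),(.06,.0165),(.102,.005)],tin=[(0,.0285),(.072,.0285)],sauce_bottle=[(0,.029),(.13,.029),(.206,.014)])
def bbox(c,name,x,y,s):
    P=[proj(c,[x+r*np.cos(t),y+r*np.sin(t),z*s]) for z,r in prof[name] for t in T]
    P=np.array(P);return np.array([P[:,0].min(),P[:,0].max(),P[:,1].min(),P[:,1].max()])
def mb(m):
    ys,xs=np.nonzero(m);return np.array([xs.min(),xs.max()+1,ys.min(),ys.max()+1])
def fit(name,obs,x0):
    f=lambda p:np.concatenate([bbox(c,name,*p)-b for c,b in obs])
    r=least_squares(f,[*x0,1],loss="soft_l1",x_scale=[.01,.01,.1]);return r.x,r.fun
E
python3 - <<'E'
from h import *
cs=[robot.camera("top"),robot.camera("side")]
for k in prof:
    D=[robot.trace(k,c) for c in cs]
    if k=="tin": D=[[d for d in q if 330<d["location"][0]<370] for q in D]
    obs=[(c,mb(d[0]["mask"])) for c,d in zip(cs,D) if d]
    x,f=fit(k,obs,atz(cs[0],D[0][0]["location"],.05)[:2]);print(k,np.round(x,4),"h",round(x[2]*prof[k][-1][0],4),np.round(f,1))
c=cs[0]
loc={"yt":atz(c,(274,212),.07)};print(loc)
obs={(-.0745,.0835,.035):(188.5,225.5),(-.0745,-.0835,.035):(255,216),(.0745,.0835,.06):(177.5,166),(.0745,-.0835,.06):(244,156)}
def f(p):
    Rm=R.from_euler("z",p[2]).as_matrix();return np.concatenate([proj(c,Rm@np.array(k)+[p[0],p[1],p[3]])-v for k,v in obs.items()])
r=least_squares(f,[.4,.1,0,0]);print("caddy",r.x,r.fun.round(1))
E
```

```text
pepper_mill [ 0.5244 -0.3499  1.0223] h 0.1738 [-16.6  -1.5 -12.8   2.3  31.2  32.6   0.1   2.2]
salt_shaker [ 0.4262 -0.3114  1.8063] h 0.1626 [-7.  -1.8 -2.   1.5 72.9 75.6 -0.  16.1]
jar_black [ 0.4241 -0.0919  1.0706] h 0.1124 [-0.4  0.9  0.1  0.3  1.1 -2.2 -0.  -1.1]
jar_brown [ 0.5089 -0.1494  0.9768] h 0.1026 [-0.1  0.2 -0.6 -0.1 -0.2 -0.2  0.1  4.5]
dropper [ 0.5176 -0.3793  0.9174] h 0.0936 [-0.3  0.2 -1.   0.3 -1.2  0.9  0.2  0.8]
tin [ 0.4209 -0.1946  0.9792] h 0.0705 [-0.2 -0.4  0.5 -0.7  0.8 -0.  -0.1  0.5]
sauce_bottle [ 0.4701 -0.4913  0.4636] h 0.0955 [  1.2 -13.    1.5  -1.7   1.2  -0.5  -0.5   0.7]
{'yt': array([ 0.44291696, -0.00526217,  0.07      ])}
caddy [0.49523757 0.14310024 0.17275061 0.00204368] [-0.2  0.5 -0.6 -0.4  0.3  0.1  0.4 -0.3]
```

View pics/top0.png

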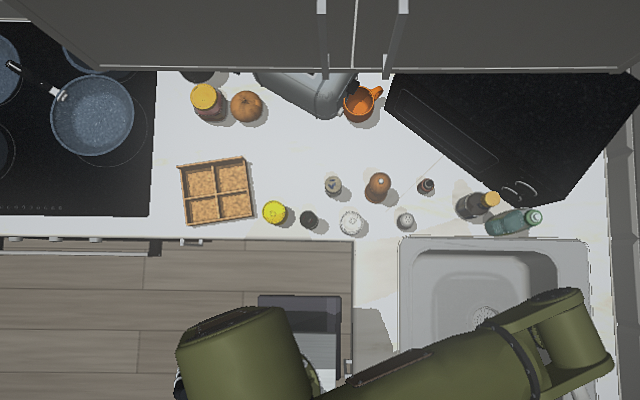

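Run:
```python
from h import *
t,s=robot.camera("top"),robot.camera("side")
for k,a,b in [("pepper_mill",(365,391,172,203),(357,375,167,219)),("salt_shaker",(396,414,213,230),(376,391,208,239)),("dropper",(417,435,178,194),(401,413,191,221)),("sauce_bottle",(455,501,191,219),None)]:
    o=[(t,np.array(a))]+([(s,np.array(b))] if b else [])
    x,f=fit(k,o,atz(t,((a[0]+a[1])/2,(a[2]+a[3])/2),.05)[:2]);print(k,x.round(4),"h",round(x[2]*prof[k][-1][0],4),f.round(1))
print("knob",tri([ray(t,(380.5,181)),ray(s,(367.3,167.5))]))
for z in (.4,.5,.6,.7): print("cab",z,atz(t,(200,68),z),atz(t,(500,72),z))
Rm=R.from_euler("z",.1728).as_matrix()
for n,p in dict(BL=(32.5,40.5),BR=(32.5,-40.5),FL=(-39.5,40.5),FR=(-39.5,-40.5)).items(): print(n,(Rm@[p[0]/1e3,p[1]/1e3,0]+[.4952,.1431,.002]).round(4))
q=robot.observe();print(R.from_quat(q["ee_rot"]).as_matrix().round(3));w=robot.camera("wrist");print(R.from_quat(q["ee_rot"]).inv().apply(w["xyz"]-q["tool_pos"]),w["camera_matrix"])
```

```text
pepper_mill [ 0.5074 -0.2581  0.9632] h 0.1637 [-0.3  0.4  0.8 -0.7 -1.1  0.8 -0.  -0.2]
salt_shaker [ 0.4294 -0.3282  0.9917] h 0.0893 [-1.4  2.1 -1.7  0.4 -1.1  0.4  0.3  0.6]
dropper [ 0.518  -0.3795  0.9563] h 0.0975 [-0.2 -0.5 -0.3  0.1 -0.1  1.1  0.   0.7]
sauce_bottle [ 0.4657 -0.4887  0.9962] h 0.2052 [ 0.2 -0.1 -0.8  0.9]
knob [ 0.50774042 -0.25557144  0.1645039 ]
cab 0.4 [0.66719619 0.08841238 0.4       ] [ 0.66290642 -0.43762308  0.4       ]
cab 0.5 [0.62571012 0.0570671  0.5       ] [ 0.62196447 -0.40224627  0.5       ]
cab 0.6 [0.58422406 0.02572182 0.6       ] [ 0.58102251 -0.36686947  0.6       ]
cab 0.7 [ 0.54273799 -0.00562345  0.7       ] [ 0.54008056 -0.33149266  0.7       ]
BL [0.5203 0.1886 0.002 ]
BR [0.5342 0.1088 0.002 ]
FL [0.4493 0.1762 0.002 ]
FR [0.4633 0.0964 0.002 ]
[[ 0.902  0.431 -0.   ]
 [ 0.431 -0.902  0.   ]
 [-0.    -0.    -1.   ]]
[ 0.08298114  0.00068957 -0.14289486] [[340.21223584   0.         319.95049414]
 [  0.         340.21223584 199.4677411 ]
 [  0.           0.           1.        ]]
```

```bash
cat > go.py <<'E'
import sys;from h import *
q=robot.observe();M=R.from_quat(q["ee_rot"]).as_matrix();p=q["tool_pos"]
print("at",p.round(4),"x",M[:,0].round(3),"z",M[:,2].round(3),"t",round(q["t"],1),"w",round(q["gripper_width"]*85.4,1),"g",round(q["grip_force"],1),"j",q["joint_positions"].round(2))
for a in sys.argv[1:]:
    t=np.array(eval(a));print(a,"shift mm",(M.T@(t-p)*1000).round(1))
    p=t
E
python3 -m jog '{"moves":[[0,0,0.05,45,-13,0,85],[0,0,0.1,90,-26,0,85],[0,0,0.16,135,-39,0,85],[0,0,0.22,180,-52,0,85],[0,0,0.272,230,-65,0,85]]}'
python3 go.py "(.507,-.257,.235)" "(.507,-.257,.118)"
```

```text
t: 2.35
tool_pos: [0.4164, -0.3381, 0.2315]
ee_rot: [0.996, 0.085, 0.0, 0.0]
force: [0.4, -1.1, 0.1]
gripper_width: 0.996
grip_force: 0.0
at [ 0.4164 -0.3381  0.2315] x [0.985 0.17  0.   ] z [ 0. -0. -1.] t 2.4 w 85.1 g 0.0 j [-0.75  0.27  1.56 -0.    1.31  0.65]
(.507,-.257,.235) shift mm [103.1 -64.5  -3.5]
(.507,-.257,.118) shift mm [ -0.  -0. 117.]
```

```bash
cat > wf.py <<'E'
import sys;from h import *
X={"pepper_mill":(.507,-.257),"salt_shaker":(.4294,-.3282),"jar_black":(.424,-.092),"jar_brown":(.509,-.149),"dropper":(.518,-.38),"tin":(.421,-.195)}
c=robot.camera("wrist");save(c,sys.argv[1])
for k in sys.argv[2:]:
    for d in robot.trace(k,c)[:3]:
        b=mb(d["mask"]);e=bbox(c,k,*X[k],1)
        edge=b[0]<=1 or b[2]<=1 or b[1]>=639 or b[3]>=399
        f=lambda p:bbox(c,k,p[0],p[1],1)-b
        r=least_squares(f,X[k],loss="soft_l1") 
        print(k,round(d["conf"],2),"box",b,"exp",e.round(),"edge" if edge else "", "fit",r.x.round(4),r.fun.round(1))
E
python3 wf.py w1.png pepper_mill salt_shaker tin dropper jar_brown
python3 -m jog '{"moves":[[0,0,0,21,-13,-1,85],[0,0,0,45,-30,-2,85],[0,0,0,75,-47,-3,85],[0,0,0,103,-64,-3,85],[0,0,0,103,-64,-3,85]]}'
python3 wf.py w2.png pepper_mill salt_shaker tin dropper jar_brown
```

```text
pepper_mill 0.57 box [178 284   8  95] exp [183. 285.  14.  95.]  fit [ 0.5099 -0.2542] [ 0.6 -1.3  0.6 -3.5]
salt_shaker 0.85 box [287 332 133 182] exp [289. 333. 130. 186.]  fit [ 0.4317 -0.3265] [ 0.3 -0.3 -5.2  1.7]
tin 0.95 box [  0  50  62 118] exp [134. 218. 112. 180.] edge fit [ 0.4523 -0.0628] [-3.1 51.3 -1.6  7.1]
tin 0.61 box [133 216 109 177] exp [134. 218. 112. 180.]  fit [ 0.4235 -0.1934] [-0.6  0.8 -0.   0.1]
dropper 0.92 box [359 402  53  92] exp [360. 405.  54.  94.]  fit [ 0.5188 -0.3781] [-1.1  0.8 -0.2  0.2]
jar_brown 0.62 box [ 66 172   3  66] exp [ 66. 174.   5.  68.]  fit [ 0.5103 -0.1481] [-0.8  1.2 -0.3  0.6]
jar_brown 0.24 box [  4 116  99 154] exp [ 66. 174.   5.  68.]  fit [ 0.4272 -0.0893] [-1.   1.6 -0.5  0.5]
t: 3.15
tool_pos: [0.507, -0.2576, 0.2341]
ee_rot: [0.996, 0.087, 0.0, -0.0]
force: [-1.7, 0.1, 0.4]
gripper_width: 0.993
grip_force: 0.0
pepper_mill 0.61 box [283 350 136 232] exp [286. 351. 137. 233.]  fit [ 0.5076 -0.2554] [ 1.  -1.  -0.1  0.1]
salt_shaker 0.71 box [348 389 221 281] exp [348. 395. 217. 282.]  fit [ 0.4272 -0.3242] [-3.9  1.4 -2.4  2.1]
tin 0.93 box [213 279 199 274] exp [215. 279. 201. 275.]  fit [ 0.4225 -0.1936] [ 0.4 -0.6  0.1 -0.1]
tin 0.9 box [ 28 120 154 222] exp [215. 279. 201. 275.]  fit [ 0.4456 -0.0025] [-0.7  0.8 -0.7  0.8]
dropper 0.98 box [412 465 157 203] exp [412. 467. 157. 206.]  fit [ 0.5195 -0.3784] [-0.9  0.6 -1.1  0.8]
jar_brown 0.86 box [165 240 126 186] exp [166. 242. 126. 189.]  fit [ 0.5107 -0.1477] [-0.8  1.3 -1.9  1.2]
```

View pics/w1.png

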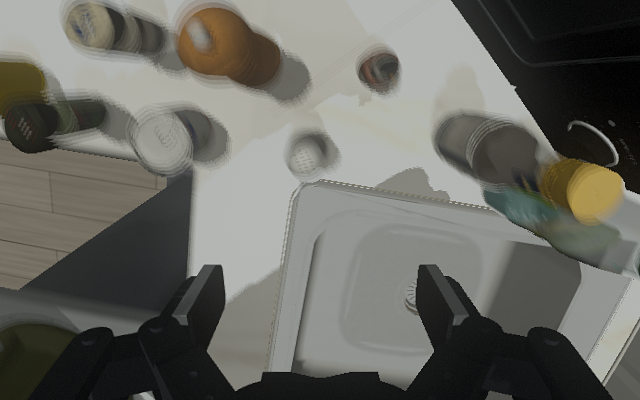

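Wrist view 1 is blurred because it was taken mid-motion. It shows the mill at (210,40), salt at (310,155), tin at (165,140) and dropper at (378,70), and the fits agree with the top and side positions. I'll descend on the mill and grip it.

```bash
python3 -m jog '{"moves":[[0,0,0,1,-1,20,85],[0,0,0,1,-1,50,85],[0,0,0,1,-1,80,85],[0,0,0,1,-1,105,85],[0,0,0,1,-1,116,85]]}'>/dev/null
python3 go.py
python3 -m jog '{"moves":[[0,0,0,0,0,0,60],[0,0,0,0,0,0,45],[0,0,0,0,0,0,40],[0,0,0,0,0,0,35],[0,0,0,0,0,0,35]]}' 40
python3 -m jog '{"moves":[[0,0,0,0,0,0,35],[0,0,0,0,0,0,35],[0,0,0,0,0,0,35],[0,0,0,0,0,0,35],[0,0,0,0,0,0,35]]}' 40
python3 go.py "(.508,-.256,.238)" "(.48,-.15,.238)" "(.5203,.1886,.238)"  "(.5203,.1886,.13)"
```

```text
at [ 0.5053 -0.2577  0.1162] x [ 0.985  0.172 -0.002] z [-0.003  0.001 -1.   ] t 4.0 w 85.1 g 0.0 j [-0.54  0.46  1.59 -0.    1.1   0.86]
t: 4.45
tool_pos: [0.5073, -0.2578, 0.1201]
ee_rot: [0.996, 0.087, 0.001, 0.001]
force: [0.6, 1.1, 7.4]
gripper_width: 0.551
grip_force: 40.9
t: 4.95
tool_pos: [0.5073, -0.2578, 0.1202]
ee_rot: [0.996, 0.087, 0.001, 0.001]
force: [0.3, 0.8, 7.2]
gripper_width: 0.555
grip_force: 40.9
at [ 0.5073 -0.2578  0.1202] x [0.985 0.173 0.002] z [ 0.003 -0.001 -1.   ] t 5.0 w 47.4 g 40.9 j [-0.53  0.45  1.58  0.    1.1   0.86]
(.508,-.256,.238) shift mm [   1.3   -1.4 -117.8]
(.48,-.15,.238) shift mm [  -9.2 -109.2   -0.2]
(.5203,.1886,.238) shift mm [ 9.830e+01 -3.265e+02 -3.000e-01]
(.5203,.1886,.13) shift mm [ -0.3  -0.2 108. ]
```

```bash
python3 -m jog '{"moves":[[0,0,0,0,0,-15,35],[0,0,0,0,0,-40,35],[0,0,0,0,0,-70,35],[0,0,0,0,0,-100,35],[0,0,0,0,0,-118,35]]}' 60
python3 -m jog '{"moves":[[0,0,0,0,-15,0,35],[0,0,0,0,-45,0,35],[0,0,0,5,-85,0,35],[0,0,0,15,-125,0,35],[0,0,0,25,-165,0,35]]}'
python3 -m jog '{"moves":[[0,0,0,10,-40,0,35],[0,0,0,20,-80,0,35],[0,0,0,30,-120,0,35],[0,0,0,40,-160,0,35],[0,0,0,50,-200,0,35]]}'
python3 go.py "(.5203,.1886,.238)"
```

```text
t: 5.45
tool_pos: [0.5069, -0.2577, 0.2395]
ee_rot: [0.996, 0.087, 0.001, 0.001]
force: [0.1, -0.8, -2.0]
gripper_width: 0.54
grip_force: 61.9
t: 5.95
tool_pos: [0.5018, -0.0885, 0.2356]
ee_rot: [0.996, 0.087, -0.0, -0.0]
force: [0.6, 0.4, -2.5]
gripper_width: 0.543
grip_force: 62.0
t: 6.45
tool_pos: [0.5163, 0.1172, 0.2356]
ee_rot: [0.996, 0.087, -0.0, 0.0]
force: [1.2, -0.4, -2.1]
gripper_width: 0.543
grip_force: 62.0
at [0.5163 0.1172 0.2356] x [ 0.985  0.173 -0.001] z [-0.001 -0.    -1.   ] t 6.5 w 46.3 g 62.0 j [0.15 0.25 1.57 0.   1.32 1.55]
(.5203,.1886,.238) shift mm [ 16.3 -69.7  -2.4]
```

Next I'll position the mill above the back left compartment, settle, and check the caddy and the mill with the wrist and top cameras.

```bash
python3 -m jog '{"moves":[[0,0,0,5,-25,0,35],[0,0,0,10,-50,0,35],[0,0,0,16,-70,0,35],[0,0,0,16,-70,0,35],[0,0,0,16,-70,0,35]]}'>/dev/null
python3 go.py "(.5203,.1886,.13)"
python3 - <<'E'
from h import *
w=robot.camera("wrist");t=robot.camera("top")
a=w["image"].copy()
Rm=R.from_euler("z",.1728).as_matrix()
def dr(c,a):
    for p in [(-.0745,.0835,.035),(-.0745,-.0835,.035),(.0745,.0835,.06),(.0745,-.0835,.06),(-.007,0,.035)]:
        cv2.circle(a,tuple(int(v) for v in proj(c,Rm@np.array(p)+[.4952,.1431,.002]).round()),3,(255,0,255),1)
dr(w,a)
cv2.imwrite("pics/w3.png",a[:,:,::-1])
b=t["image"].copy();dr(t,b);cv2.imwrite("pics/t3.png",cv2.resize(b[80:260,140:380],(800,600),interpolation=2)[:,:,::-1])
E
```

```text
at [0.5202 0.1869 0.2356] x [ 0.985  0.174 -0.001] z [-0.001 -0.    -1.   ] t 7.0 w 46.3 g 62.1 j [ 0.28  0.3   1.51 -0.    1.33  1.67]
(.5203,.1886,.13) shift mm [  0.5  -1.7 105.5]
```

View pics/w3.png

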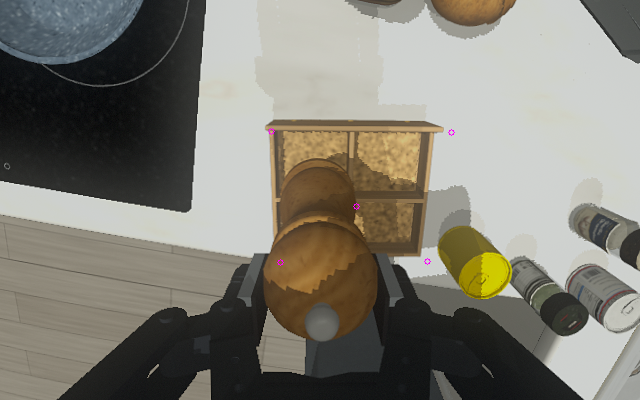

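View pics/t3.png

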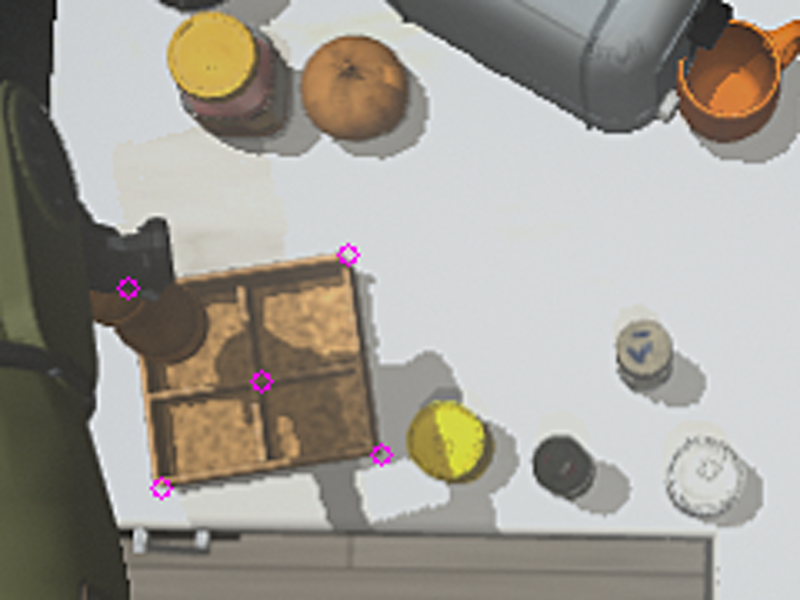

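The wrist view shows the caddy's back wall at rows 122–131, columns 267–443, a few pixels off the prediction. The top view predictions match to within about 1 px. I'll zoom in on the settled wrist picture to refine the caddy pose.

Run:
```python
from h import *
w=robot.camera("wrist")
import pickle;pickle.dump({k:w[k] for k in("xyz","attitude","camera_matrix","k1")},open("w4.pkl","wb"))
cv2.imwrite("pics/w4.png",cv2.resize(w["image"][110:270,255:455],None,fx=3.7,fy=3.7,interpolation=2)[:,:,::-1])
q=robot.observe();print(q["tool_pos"])
```

```text
[0.52076503 0.18602631 0.23614121]
```

View pics/w4.png

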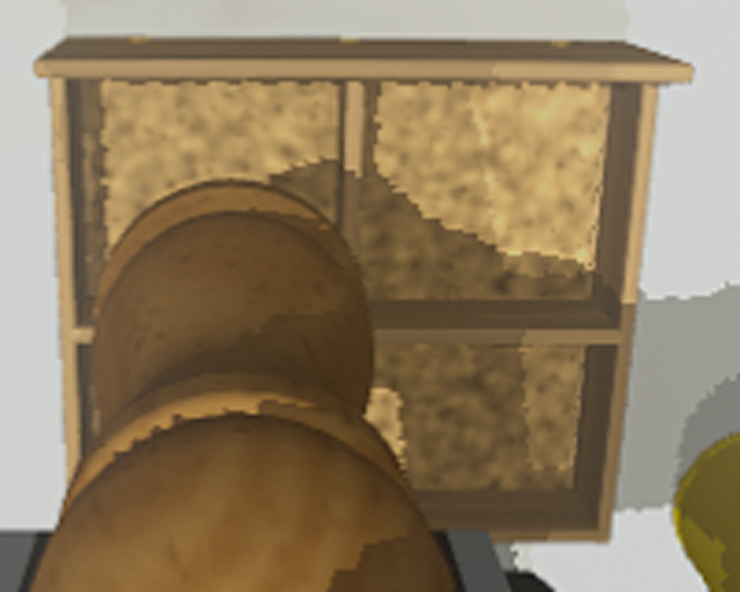

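```bash
python3 - <<'E'
from h import *
import pickle
w=pickle.load(open("w4.pkl","rb"));t=robot.camera("top")
Wp={(.0745,.0835,.06):(35,62),(.0745,-.0835,.06):(692,66),(-.0745,-.0835,.035):(610,541),(-.007,-.0835,.035):(632,337),(-.007,.0835,.035):(61,337)}
Wp={k:np.array(v)/3.7+[255,110] for k,v in Wp.items()}
Tp={(-.0745,.0835,.035):(188.5,225.5),(-.0745,-.0835,.035):(254.5,216),(.0745,.0835,.06):(177.5,166),(.0745,-.0835,.06):(244,156)}
def f(p,sel):
    Rm=R.from_euler("z",p[2]).as_matrix();o=[]
    for c,P,s in((w,Wp,1),(t,Tp,2)):
        if s in sel: o+=[proj(c,Rm@np.array(k)+[p[0],p[1],p[3]])-v for k,v in P.items()]
    return np.concatenate(o)
for sel in([1],[2],[1,2]):
    r=least_squares(f,[.5,.14,.17,0],args=(sel,));print(sel,r.x.round(4),r.fun.round(1))
    Rm=R.from_euler("z",r.x[2]).as_matrix()
    print({n:(Rm@[a/1e3,b/1e3,0]+[r.x[0],r.x[1],0]).round(4)[:2].tolist() for n,(a,b) in dict(BL=(32.5,40.5),BR=(32.5,-40.5),FL=(-39.5,40.5),FR=(-39.5,-40.5)).items()})
# mill knob and foot in wrist view
print(proj(w,[.5208,.186,.286]), proj(w,[.5208,.186,.116]))
E
python3 go.py
```

```text
[1] [ 0.4979  0.1498  0.1712 -0.0028] [-0.1  0.2 -0.  -0.1 -0.1  0.3  0.1 -0.1  0.1 -0.3]
{'BL': [0.523, 0.1952], 'BR': [0.5368, 0.1154], 'FL': [0.4521, 0.1829], 'FR': [0.4659, 0.1031]}
[2] [ 0.4956  0.1441  0.1712 -0.0006] [-0.3  0.4 -0.3 -0.4  0.3  0.1  0.3 -0.2]
{'BL': [0.5207, 0.1896], 'BR': [0.5345, 0.1097], 'FL': [0.4498, 0.1773], 'FR': [0.4636, 0.0975]}
[1, 2] [ 0.4972  0.1488  0.172  -0.0057] [ 1.2  0.9 -0.3  0.4 -0.1 -0.3 -0.  -0.2  1.3 -0.3 -1.5 -0.1 -1.8 -0.9
 -0.9 -0.1 -1.2 -0.4]
{'BL': [0.5223, 0.1943], 'BR': [0.5361, 0.1145], 'FL': [0.4513, 0.182], 'FR': [0.4652, 0.1021]}
[319.2990719  343.06972064] [319.54814146 192.66893181]
at [0.5208 0.186  0.2362] x [ 0.985  0.172 -0.   ] z [-0. -0. -1.] t 7.2 w 46.5 g 62.1 j [ 0.28  0.3   1.51 -0.    1.33  1.67]
```

```bash
python3 -m jog '{"moves":[[0,0,0,4,-7,0,35],[0,0,0,4,-7,15,35],[0,0,0,4,-7,40,35],[0,0,0,4,-7,60,35],[0,0,0,4,-7,70,35]]}'>/dev/null
python3 -m jog '{"moves":[[0,0,0,0,0,10,35],[0,0,0,0,0,20,35],[0,0,0,0,0,30,35],[0,0,0,0,0,35,35],[0,0,0,0,0,37,35]]}'
python3 go.py
python3 - <<'E'
from h import *
w=robot.camera("wrist");cv2.imwrite("pics/w5.png",w["image"][:,:,::-1])
E
```

```text
t: 8.15
tool_pos: [0.5237, 0.1942, 0.1289]
ee_rot: [0.996, 0.087, -0.0, 0.0]
force: [0.3, -0.4, -2.2]
gripper_width: 0.54
grip_force: 62.2
at [0.5237 0.1942 0.1289] x [ 0.985  0.173 -0.   ] z [-0. -0. -1.] t 8.2 w 46.1 g 62.2 j [ 0.29  0.42  1.61 -0.    1.11  1.69]
```

View pics/w5.png

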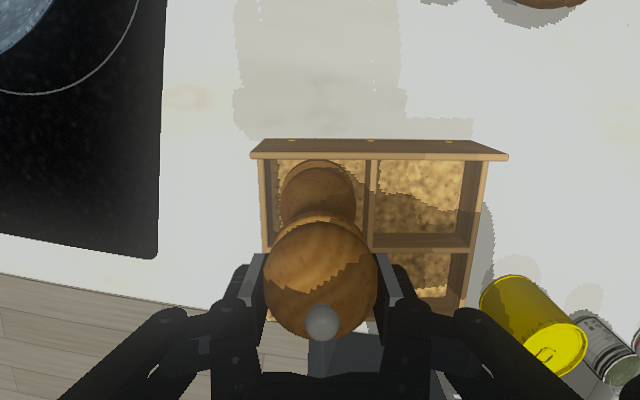

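The mill's foot (columns 281–356) sits inside the back left compartment (about 270–370). I'll lower the last millimetres and release.

```bash
python3 -m jog '{"moves":[[0,0,0,0,0,1,35],[0,0,0,0,0,2,35],[0,0,0,0,0,3,35],[0,0,0,0,0,4,35],[0,0,0,0,0,4,35]]}'
python3 -m jog '{"moves":[[0,0,0,0,0,0,50],[0,0,0,0,0,0,54],[0,0,0,0,0,0,60],[0,0,0,0,0,0,70],[0,0,0,0,0,0,70]]}'
python3 -m jog '{"moves":[[0,0,0,0,0,-10,70],[0,0,0,0,0,-30,70],[0,0,0,0,0,-50,70],[0,0,0,0,0,-80,70],[0,0,0,0,0,-110,70]]}'
python3 go.py
python3 - <<'E'
from h import *
for n in("top","side"): c=robot.camera(n);save(c,n+"6.png")
w=robot.camera("wrist");cv2.imwrite("pics/w6.png",w["image"][:,:,::-1])
E
```

```text
t: 8.7
tool_pos: [0.5244, 0.1945, 0.1263]
ee_rot: [0.996, 0.087, 0.001, -0.0]
force: [-0.2, 0.4, 4.7]
gripper_width: 0.542
grip_force: 62.7
t: 9.2
tool_pos: [0.5237, 0.1943, 0.1252]
ee_rot: [0.996, 0.087, -0.0, 0.0]
force: [-0.4, -0.9, 0.1]
gripper_width: 0.818
grip_force: 0.0
t: 9.7
tool_pos: [0.5235, 0.1942, 0.2371]
ee_rot: [0.996, 0.087, 0.0, 0.0]
force: [-0.5, -0.2, 0.1]
gripper_width: 0.82
grip_force: 0.0
at [0.5235 0.1942 0.2371] x [0.985 0.173 0.   ] z [ 0. -0. -1.] t 9.7 w 70.0 g 0.0 j [ 0.29  0.31  1.49 -0.    1.34  1.69]
```

View pics/w6.png

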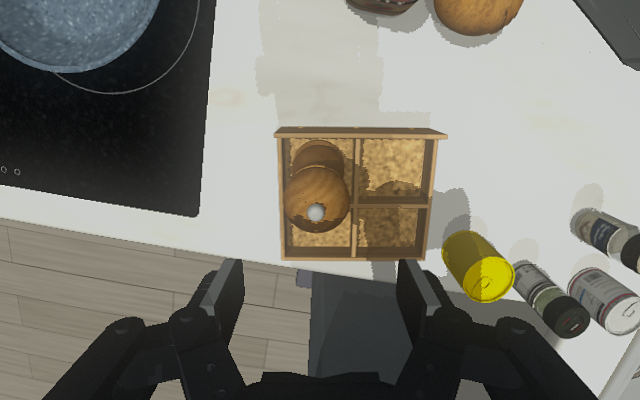

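The mill stands upright in the back left compartment, with its knob at (316,212). Next is the salt shaker.

```bash
python3 -m jog '{"moves":[[0,0,0,-10,25,0,70],[0,0,0,-25,70,0,70],[0,0,0,-40,115,0,70],[0,0,0,-57,160,0,70],[0,0,0,-73,205,0,70]]}'>/dev/null
python3 -m jog '{"moves":[[0,0,0,-16,45,0,70],[0,0,0,-32,90,0,70],[0,0,0,-48,135,0,70],[0,0,0,-64,180,0,70],[0,0,0,-80,220,0,70]]}'>/dev/null
python3 -m jog '{"moves":[[0,0,0,-10,25,10,70],[0,0,0,-19,50,30,70],[0,0,0,-29,71,50,70],[0,0,0,-29,71,60,70],[0,0,0,-29,71,60,70]]}'>/dev/null
python3 go.py "(.43,-.326,.177)"
python3 wf.py w7.png salt_shaker tin dropper
```

```text
at [ 0.4295 -0.3251  0.1735] x [ 0.985  0.172 -0.002] z [-0.003  0.002 -1.   ] t 11.3 w 70.0 g 0.0 j [-0.72  0.33  1.62  0.    1.19  0.68]
(.43,-.326,.177) shift mm [ 0.3  0.9 -3.5]
salt_shaker 0.64 box [297 346 157 223] exp [297. 350. 154. 226.]  fit [ 0.4299 -0.3264] [-2.   2.  -4.1  2.1]
tin 0.84 box [  0  20  78 128] exp [113. 214. 132. 217.] edge fit [ 0.4572 -0.1035] [ -2.6 100.4  -1.4  26.2]
tin 0.66 box [110 212 130 215] exp [113. 214. 132. 217.]  fit [ 0.4226 -0.1929] [ 0.1 -0.1 -0.1  0.1]
dropper 0.77 box [379 438  68 115] exp [379. 441.  70. 116.]  fit [ 0.5188 -0.3782] [-1.8  0.8  0.   0. ]
```

```bash
python3 -m jog '{"moves":[[0,0,0,0,1,25,70],[0,0,0,0,1,60,70],[0,0,0,0,1,95,70],[0,0,0,0,1,125,70],[0,0,0,0,1,139,70]]}'
python3 -m jog '{"moves":[[0,0,0,0,0,0,55],[0,0,0,0,0,0,45],[0,0,0,0,0,0,40],[0,0,0,0,0,0,30],[0,0,0,0,0,0,30]]}' 40
python3 -m jog '{"moves":[[0,0,0,0,0,0,30],[0,0,0,0,0,0,30],[0,0,0,0,0,0,30],[0,0,0,0,0,-5,30],[0,0,0,0,0,-15,30]]}' 40
python3 go.py
```

```text
t: 12.05
tool_pos: [0.4301, -0.3257, 0.0346]
ee_rot: [0.996, 0.087, -0.001, -0.001]
force: [0.7, -0.8, -0.2]
gripper_width: 0.821
grip_force: 0.0
t: 12.55
tool_pos: [0.4312, -0.3272, 0.0383]
ee_rot: [0.996, 0.087, 0.001, 0.001]
force: [-0.9, 2.6, 8.9]
gripper_width: 0.432
grip_force: 39.3
t: 13.05
tool_pos: [0.4303, -0.3267, 0.052]
ee_rot: [0.996, 0.087, -0.0, -0.0]
force: [-0.1, -1.2, -1.2]
gripper_width: 0.428
grip_force: 39.6
at [ 0.4303 -0.3267  0.052 ] x [ 0.985  0.173 -0.   ] z [-0.  0. -1.] t 13.1 w 36.5 g 39.6 j [-0.72  0.5   1.71 -0.    0.94  0.68]
```

```bash
python3 -m jog '{"moves":[[0,0,0,0,0,-20,30],[0,0,0,0,0,-55,30],[0,0,0,0,0,-90,30],[0,0,0,0,-15,-120,30],[0,0,0,10,-40,-130,30]]}'>/dev/null
python3 -m jog '{"moves":[[0,0,0,15,-40,0,30],[0,0,0,33,-80,0,30],[0,0,0,50,-120,0,30],[0,0,0,68,-160,0,30],[0,0,0,85,-200,0,30]]}'>/dev/null
python3 -m jog '{"moves":[[0,0,0,20,-40,0,30],[0,0,0,40,-80,0,30],[0,0,0,60,-120,0,30],[0,0,0,75,-155,0,30],[0,0,0,85,-176,0,30]]}'>/dev/null
python3 -m jog '{"moves":[[0,0,0,0,0,0,30],[0,0,0,0,0,0,30],[0,0,0,0,0,0,30],[0,0,0,0,0,0,30],[0,0,0,0,0,0,30]]}'
python3 go.py "(.5362,.114,.18)" "(.5362,.114,.044)"
python3 - <<'E'
from h import *
w=robot.camera("wrist");cv2.imwrite("pics/w8.png",w["image"][:,:,::-1])
E
```

```text
t: 15.05
tool_pos: [0.5357, 0.1135, 0.1815]
ee_rot: [0.996, 0.086, 0.0, 0.0]
force: [-0.2, 0.7, -1.0]
gripper_width: 0.434
grip_force: 39.8
at [0.5357 0.1135 0.1815] x [0.985 0.172 0.   ] z [ 0.  0. -1.] t 15.1 w 37.1 g 39.8 j [ 0.14  0.34  1.59 -0.    1.21  1.54]
(.5362,.114,.18) shift mm [ 0.5 -0.4  1.5]
(.5362,.114,.044) shift mm [ -0.  -0. 136.]
```

View pics/w8.png

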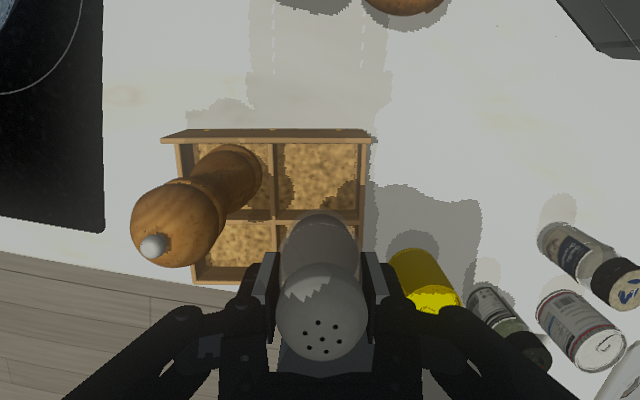

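The salt shaker is held at (320,300) and lined up with the back right compartment. I'll lower it.

```bash
python3 -m jog '{"moves":[[0,0,0,0,0,20,30],[0,0,0,0,0,55,30],[0,0,0,0,0,90,30],[0,0,0,0,0,115,30],[0,0,0,0,0,128,30]]}'
python3 -m jog '{"moves":[[0,0,0,0,0,3,30],[0,0,0,0,0,5,30],[0,0,0,0,0,7,30],[0,0,0,0,0,9,30],[0,0,0,0,0,9,30]]}'
python3 go.py
```

```text
t: 15.6
tool_pos: [0.5349, 0.1137, 0.0513]
ee_rot: [0.996, 0.087, -0.001, 0.0]
force: [-0.1, -0.7, -0.3]
gripper_width: 0.43
grip_force: 39.8
t: 16.1
tool_pos: [0.5359, 0.1142, 0.0447]
ee_rot: [0.996, 0.087, 0.0, -0.0]
force: [-0.0, -0.5, -0.7]
gripper_width: 0.434
grip_force: 39.8
at [0.5359 0.1142 0.0447] x [0.985 0.173 0.001] z [ 0.001  0.    -1.   ] t 16.1 w 37.0 g 39.8 j [0.14 0.52 1.69 0.   0.93 1.54]
```

```bash
python3 -m jog '{"moves":[[0,0,0,0,0,1,30],[0,0,0,0,0,2,30],[0,0,0,0,0,2,30],[0,0,0,0,0,2,40],[0,0,0,0,0,2,48]]}'
python3 -m jog '{"moves":[[0,0,0,0,0,0,54],[0,0,0,0,0,0,54],[0,0,0,0,0,0,54],[0,0,0,0,0,-10,54],[0,0,0,0,0,-25,54]]}'
python3 -m jog '{"moves":[[0,0,0,0,0,-30,54],[0,0,0,0,0,-70,54],[0,0,0,0,0,-110,54],[0,0,0,0,0,-140,54],[0,0,0,0,0,-140,54]]}'
python3 go.py "(.43,-.09,.2)"  "(.51,-.148,.2)"
```

```text
t: 16.6
tool_pos: [0.5359, 0.1142, 0.0426]
ee_rot: [0.996, 0.087, 0.0, -0.0]
force: [0.1, -0.3, 0.7]
gripper_width: 0.563
grip_force: 0.0
t: 17.1
tool_pos: [0.5354, 0.1141, 0.0677]
ee_rot: [0.996, 0.087, -0.001, 0.0]
force: [0.5, -0.4, -0.2]
gripper_width: 0.631
grip_force: 0.0
t: 17.6
tool_pos: [0.5371, 0.1144, 0.2132]
ee_rot: [0.996, 0.087, 0.004, -0.0]
force: [-0.5, -0.0, 1.2]
gripper_width: 0.634
grip_force: 0.0
at [0.5371 0.1144 0.2132] x [0.985 0.173 0.009] z [ 0.009  0.001 -1.   ] t 17.6 w 54.2 g 0.0 j [0.14 0.31 1.55 0.   1.27 1.54]
(.43,-.09,.2) shift mm [-141.   182.8   12.1]
(.51,-.148,.2) shift mm [68.8 71.   0.6]
```

```bash
python3 -m jog '{"moves":[[0,0,0,-20,25,0,62],[0,0,0,-50,65,0,62],[0,0,0,-85,105,0,62],[0,0,0,-115,145,0,62],[0,0,0,-143,182,10,62]]}'>/dev/null
python3 -m jog '{"moves":[[0,0,0,0,0,0,62],[0,0,0,0,0,0,62],[0,0,0,0,0,0,62],[0,0,0,0,0,0,62],[0,0,0,0,0,0,62]]}'>/dev/null
python3 go.py "(.426,-.09,.2)" "(.426,-.09,.066)"
python3 wf.py w9.png jar_black jar_brown tin
```

```text
at [ 0.427  -0.0885  0.1974] x [0.985 0.175 0.   ] z [ 0.  0. -1.] t 18.6 w 62.2 g 0.0 j [-0.29  0.08  1.87  0.    1.2   1.11]
(.426,-.09,.2) shift mm [-1.2  1.3 -2.6]
(.426,-.09,.066) shift mm [ -0.   0. 134.]
jar_black 0.93 box [294 348 152 229] exp [295. 351. 154. 234.]  fit [ 0.4271 -0.0898] [-0.9  0.9 -1.5  1. ]
jar_brown 0.6 box [375 456  72 133] exp [375. 458.  74. 136.]  fit [ 0.5106 -0.1474] [-1.7  0.8 -0.6  0.8]
tin 0.88 box [390 472 165 247] exp [391. 473. 166. 248.]  fit [ 0.4221 -0.1934] [-0.2  0.1  0.2 -0.2]
tin 0.78 box [183 268 109 185] exp [391. 473. 166. 248.]  fit [ 0.4458 -0.0034] [ 0.5 -0.6 -0.4  0.3]
```

View pics/w9.png

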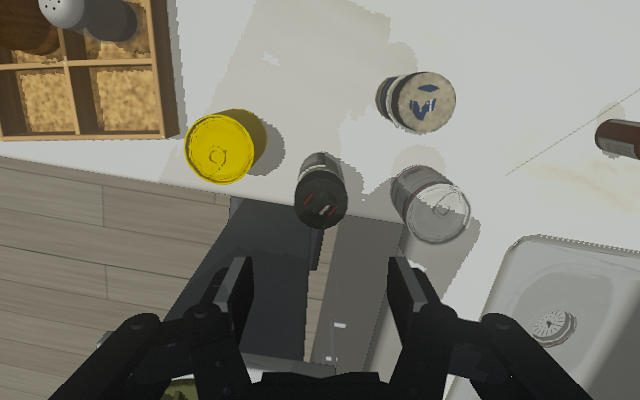

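The black jar is at (321,190) between the yellow tin and the white tin, and the fit confirms (0.427,-0.090). Salt stands in the caddy's back right compartment. I'll grip the jar.

```bash
python3 -m jog '{"moves":[[0,0,0,0,1,25,62],[0,0,0,0,1,60,62],[0,0,0,0,1,95,62],[0,0,0,0,1,120,62],[0,0,0,0,1,131,62]]}'
python3 -m jog '{"moves":[[0,0,0,0,0,0,45],[0,0,0,0,0,0,35],[0,0,0,0,0,0,32],[0,0,0,0,0,0,32],[0,0,0,0,0,0,32]]}' 40
python3 -m jog '{"moves":[[0,0,0,0,0,0,32],[0,0,0,0,0,-15,32],[0,0,0,0,0,-45,32],[0,0,0,0,0,-80,32],[0,0,0,0,0,-110,32]]}' 40
python3 go.py "(.4515,.1815,.175)" "(.4515,.1815,.073)"
```

```text
t: 19.3
tool_pos: [0.4259, -0.09, 0.0645]
ee_rot: [0.996, 0.087, -0.001, -0.001]
force: [0.4, -0.1, 0.5]
gripper_width: 0.725
grip_force: 0.0
t: 19.8
tool_pos: [0.427, -0.0904, 0.067]
ee_rot: [0.996, 0.087, 0.001, 0.0]
force: [0.2, 0.2, -1.8]
gripper_width: 0.47
grip_force: 42.3
t: 20.3
tool_pos: [0.4267, -0.0903, 0.1781]
ee_rot: [0.996, 0.087, 0.0, 0.0]
force: [0.4, -0.3, -0.9]
gripper_width: 0.464
grip_force: 42.5
at [ 0.4267 -0.0903  0.1781] x [0.985 0.173 0.001] z [ 0.001 -0.    -1.   ] t 20.3 w 39.6 g 42.5 j [-0.29  0.1   1.89  0.    1.15  1.1 ]
(.4515,.1815,.175) shift mm [  71.4 -263.4    3.1]
(.4515,.1815,.073) shift mm [-1.00e-01 -0.00e+00  1.02e+02]
```

```bash
python3 -m jog '{"moves":[[0,0,0,5,-25,0,32],[0,0,0,15,-65,0,32],[0,0,0,27,-105,0,32],[0,0,0,40,-150,0,32],[0,0,0,50,-190,0,32]]}'>/dev/null
python3 -m jog '{"moves":[[0,0,0,10,-40,0,32],[0,0,0,18,-65,0,32],[0,0,0,21,-73,0,32],[0,0,0,21,-73,0,32],[0,0,0,21,-73,0,32]]}'>/dev/null
python3 -m jog '{"moves":[[0,0,0,0,0,0,32],[0,0,0,0,0,0,32],[0,0,0,0,0,10,32],[0,0,0,0,0,25,32],[0,0,0,0,0,30,32]]}'
python3 go.py "(.4515,.1815,.083)"
python3 - <<'E'
from h import *
w=robot.camera("wrist");cv2.imwrite("pics/w10.png",w["image"][:,:,::-1])
E
```

```text
t: 21.8
tool_pos: [0.4506, 0.1805, 0.1446]
ee_rot: [0.996, 0.087, -0.001, 0.0]
force: [-0.7, -0.2, -1.0]
gripper_width: 0.468
grip_force: 42.5
at [0.4506 0.1805 0.1446] x [ 0.985  0.172 -0.002] z [-0.002 -0.001 -1.   ] t 21.8 w 40.0 g 42.5 j [ 0.31  0.25  1.8  -0.    1.09  1.7 ]
(.4515,.1815,.083) shift mm [ 1.2 -0.9 61.6]
```

View pics/w10.png

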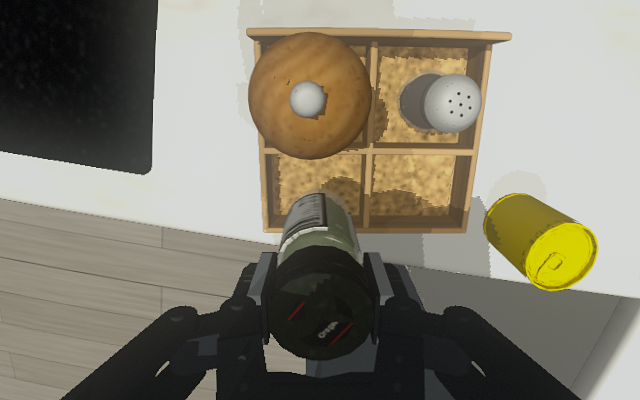

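The black jar hangs over the front left compartment. At the final height the wrist camera mount would sit just above the mill's knob (305,98). I'll raise a little and turn the tool 90° so the mount points to the free left side, then lower.

```bash
python3 -m jog '{"moves":[[0,0,0,1,-1,-20,32],[0,0,0,1,-1,-35,32],[0,0,-0.14,1,-1,-35,32],[0,0,-0.28,1,-1,-35,32],[0,0,-0.42,1,-1,-35,32]]}'>/dev/null
python3 -m jog '{"moves":[[0,0,-0.12,0,0,0,32],[0,0,-0.24,0,0,0,32],[0,0,-0.36,0,0,0,32],[0,0,-0.48,0,0,0,32],[0,0,-0.60,0,0,0,32]]}'>/dev/null
python3 -m jog '{"moves":[[0,0,-0.14,0,0,0,32],[0,0,-0.28,0,0,0,32],[0,0,-0.42,0,0,0,32],[0,0,-0.551,0,0,0,32],[0,0,-0.551,0,0,0,32]]}'>/dev/null
python3 -m jog '{"moves":[[0,0,0,0,0,0,32],[0,0,0,0,0,0,32],[0,0,0,0,0,0,32],[0,0,0,0,0,0,32],[0,0,0,0,0,0,32]]}'
python3 go.py "(.4515,.1815,.083)"
```

```text
t: 23.85
tool_pos: [0.4521, 0.1821, 0.1814]
ee_rot: [0.643, 0.766, 0.0, -0.0]
force: [0.1, -0.7, -1.2]
gripper_width: 0.465
grip_force: 42.5
at [0.4521 0.1821 0.1814] x [-0.173  0.985  0.   ] z [ 0.  0. -1.] t 23.9 w 39.7 g 42.5 j [0.31 0.21 1.76 0.   1.18 0.13]
(.4515,.1815,.083) shift mm [-0.5 -0.7 98.4]
```

```bash
python3 -m jog '{"moves":[[0,0,0,0,-1,15,32],[0,0,0,0,-1,40,32],[0,0,0,0,-1,65,32],[0,0,0,0,-1,85,32],[0,0,0,0,-1,96,32]]}'
python3 -m jog '{"moves":[[0,0,0,0,0,4,32],[0,0,0,0,0,7,32],[0,0,0,0,0,9,32],[0,0,0,0,0,11,32],[0,0,0,0,0,11,32]]}'
python3 go.py
```

```text
t: 24.35
tool_pos: [0.4505, 0.1818, 0.0839]
ee_rot: [0.643, 0.766, -0.001, -0.001]
force: [-0.3, -0.2, -0.5]
gripper_width: 0.468
grip_force: 42.5
t: 24.85
tool_pos: [0.4511, 0.182, 0.0746]
ee_rot: [0.643, 0.766, 0.0, 0.0]
force: [0.0, -0.2, -0.9]
gripper_width: 0.464
grip_force: 42.5
at [0.4511 0.182  0.0746] x [-0.173  0.985  0.   ] z [ 0.  0. -1.] t 24.9 w 39.6 g 42.5 j [ 0.31  0.36  1.85 -0.    0.93  0.13]
```

```bash
python3 -m jog '{"moves":[[0,0,0,0,0,1,32],[0,0,0,0,0,2,32],[0,0,0,0,0,2,40],[0,0,0,0,0,2,48],[0,0,0,0,0,2,54]]}'
python3 -m jog '{"moves":[[0,0,0,0,0,0,54],[0,0,0,0,0,0,54],[0,0,0,0,0,0,54],[0,0,0,0,0,-10,54],[0,0,0,0,0,-25,54]]}'
python3 -m jog '{"moves":[[0,0,0,0,0,-30,54],[0,0,0,0,0,-65,54],[0,0,0,0,0,-95,54],[0,0,0,0,0,-105,54],[0,0,0.12,0,0,-105,54]]}'
python3 go.py "(.51,-.148,.2)"
```

```text
t: 25.35
tool_pos: [0.4511, 0.182, 0.0724]
ee_rot: [0.643, 0.766, 0.0, 0.0]
force: [0.3, -0.3, -0.4]
gripper_width: 0.633
grip_force: 0.0
t: 25.85
tool_pos: [0.4507, 0.1818, 0.0976]
ee_rot: [0.643, 0.766, -0.001, -0.0]
force: [0.5, 0.2, -0.3]
gripper_width: 0.632
grip_force: 0.0
t: 26.35
tool_pos: [0.4515, 0.1821, 0.2042]
ee_rot: [0.688, 0.726, 0.001, 0.001]
force: [-1.0, -0.4, -0.3]
gripper_width: 0.63
grip_force: 0.0
at [0.4515 0.1821 0.2042] x [-0.053  0.999  0.001] z [ 0.003  0.001 -1.   ] t 26.4 w 53.8 g 0.0 j [ 0.31  0.18  1.73 -0.    1.22  0.25]
(.51,-.148,.2) shift mm [-332.7   40.8    4.1]
```

```bash
python3 -m jog '{"moves":[[0,0,0.14,0,0,0,54],[0,0,0.28,0,0,0,54],[0,0,0.42,0,0,0,54],[0,0,0.56,0,0,0,54],[0,0,0.70,0,0,0,54]]}'>/dev/null
python3 -m jog '{"moves":[[0,0,0.149,0,0,0,54],[0,0,0.298,0,0,0,60],[0,0,0.447,0,0,0,62],[0,0,0.596,0,0,0,62],[0,0,0.745,0,0,0,62]]}'>/dev/null
python3 -m jog '{"moves":[[0,0,0.006,0,25,0,62],[0,0,0.006,0,65,0,62],[0,0,0.006,0,110,0,62],[0,0,0.006,0,150,0,62],[0,0,0.006,0,190,0,62]]}'>/dev/null
python3 -m jog '{"moves":[[0,0,0,0,40,0,62],[0,0,0,0,80,0,62],[0,0,0,0,110,0,62],[0,0,0,0,130,0,62],[0,0,0,0,140,0,62]]}'>/dev/null
python3 go.py "(.5103,-.1475,.2)"
```

```text
at [ 0.5091 -0.1443  0.2019] x [ 0.985  0.171 -0.001] z [-0.001  0.    -1.   ] t 28.4 w 62.1 g 0.0 j [-0.35  0.28  1.62 -0.    1.25  1.05]
(.5103,-.1475,.2) shift mm [0.7 3.3 1.9]
```

```bash
python3 -m jog '{"moves":[[0,0,0,1,3,5,62],[0,0,0,1,3,5,62],[0,0,0,1,3,5,62],[0,0,0,1,3,5,62],[0,0,0,1,3,5,62]]}'>/dev/null
python3 go.py "(.5103,-.1475,.066)"
python3 wf.py w11.png jar_brown tin
```

```text
at [ 0.5108 -0.1451  0.1976] x [0.985 0.174 0.   ] z [ 0. -0. -1.] t 28.9 w 61.9 g 0.0 j [-0.35  0.29  1.62  0.    1.24  1.05]
(.5103,-.1475,.066) shift mm [ -0.9   2.2 131.6]
jar_brown 0.75 box [295 349 152 229] exp [296. 352. 153. 233.]  fit [ 0.511  -0.1471] [-0.9  0.9 -1.5  1. ]
tin 0.87 box [323 385 230 315] exp [324. 387. 231. 317.]  fit [ 0.4227 -0.1932] [-0.3  0.2 -0.2  0.2]
tin 0.8 box [116 205 180 263] exp [324. 387. 231. 317.]  fit [ 0.446 -0.003] [-0.1  0.1  0.6 -0.5]
```

View pics/w11.png

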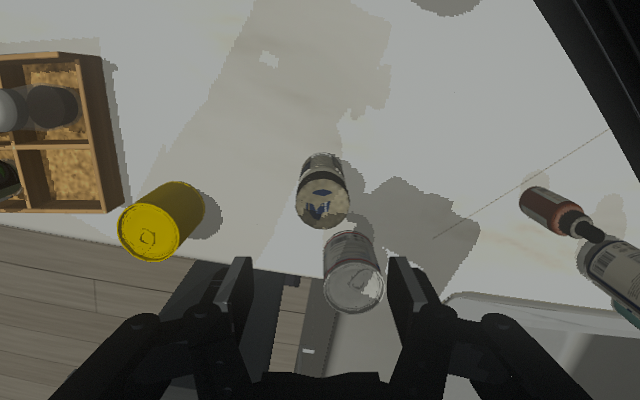

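The brown jar is at (322,190), fitted to (0.511,-0.147), with the tin well clear in front. I'll grip it.

```bash
python3 -m jog '{"moves":[[0,0,0,0,2,25,62],[0,0,0,0,2,60,62],[0,0,0,0,2,95,62],[0,0,0,0,2,120,62],[0,0,0,0,2,131,62]]}'
python3 -m jog '{"moves":[[0,0,0,0,0,0,45],[0,0,0,0,0,0,35],[0,0,0,0,0,0,32],[0,0,0,0,0,0,32],[0,0,0,0,0,0,32]]}' 40
python3 -m jog '{"moves":[[0,0,0,0,0,0,32],[0,0,0,0,0,-15,32],[0,0,0,0,0,-45,32],[0,0,0,0,0,-80,32],[0,0,0,0,0,-110,32]]}' 40
python3 go.py "(.4653,.1015,.178)" "(.4653,.1015,.083)"
```

```text
t: 29.5
tool_pos: [0.5101, -0.1472, 0.0642]
ee_rot: [0.996, 0.087, -0.001, -0.001]
force: [0.6, 0.4, -0.1]
gripper_width: 0.727
grip_force: 0.0
t: 30.0
tool_pos: [0.5113, -0.1477, 0.067]
ee_rot: [0.996, 0.087, 0.0, 0.0]
force: [-0.0, -0.1, 1.0]
gripper_width: 0.463
grip_force: 42.7
t: 30.5
tool_pos: [0.5111, -0.1476, 0.1781]
ee_rot: [0.996, 0.087, 0.0, 0.0]
force: [0.3, 0.4, -1.3]
gripper_width: 0.467
grip_force: 42.7
at [ 0.5111 -0.1476  0.1781] x [0.985 0.173 0.   ] z [ 0.001 -0.    -1.   ] t 30.5 w 39.9 g 42.7 j [-0.35  0.31  1.64  0.    1.19  1.05]
(.4653,.1015,.178) shift mm [-2.000e+00 -2.533e+02  1.000e-01]
(.4653,.1015,.083) shift mm [-0. -0. 95.]
```

```bash
python3 -m jog '{"moves":[[0,0,0,0,-25,0,32],[0,0,0,-1,-70,0,32],[0,0,0,-1,-115,0,32],[0,0,0,-2,-155,0,32],[0,0,0,-2,-190,0,32]]}'>/dev/null
python3 -m jog '{"moves":[[0,0,0,0,-30,0,32],[0,0,0,0,-55,0,32],[0,0,0,0,-63,0,32],[0,0,0,0,-63,0,32],[0,0,0,0,-63,0,32]]}'>/dev/null
python3 -m jog '{"moves":[[0,0,0,0,0,0,32],[0,0,0,0,0,0,32],[0,0,0,0,0,10,32],[0,0,0,0,0,25,32],[0,0,0,0,0,35,32]]}'
python3 go.py "(.4653,.1015,.083)"
python3 - <<'E'
from h import *
w=robot.camera("wrist");cv2.imwrite("pics/w12.png",w["image"][:,:,::-1])
E
```

```text
t: 32.0
tool_pos: [0.465, 0.1009, 0.1399]
ee_rot: [0.996, 0.087, -0.001, 0.0]
force: [0.0, -0.3, -0.1]
gripper_width: 0.468
grip_force: 42.7
at [0.465  0.1009 0.1399] x [ 0.985  0.173 -0.001] z [-0.001 -0.    -1.   ] t 32.0 w 40.0 g 42.7 j [0.14 0.24 1.83 0.   1.08 1.53]
(.4653,.1015,.083) shift mm [ 0.5 -0.5 56.9]
```

View pics/w12.png

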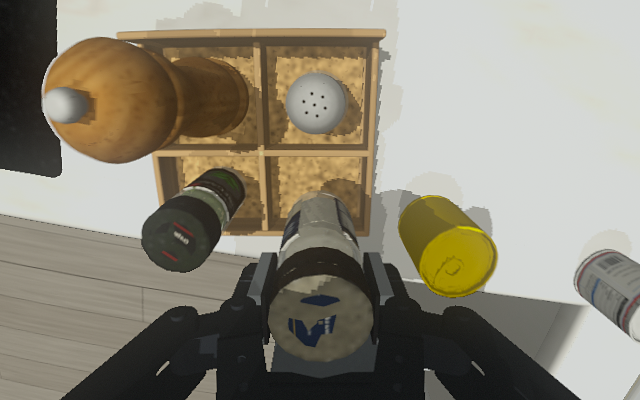

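The mill, salt and black jar stand in their compartments. The brown jar (320,260) is over the front right one, so I'll lower and release it.

```bash
python3 -m jog '{"moves":[[0,0,0,0,-1,15,32],[0,0,0,0,-1,30,32],[0,0,0,0,-1,45,32],[0,0,0,0,-1,53,32],[0,0,0,0,-1,57,32]]}'
python3 -m jog '{"moves":[[0,0,0,0,0,4,32],[0,0,0,0,0,7,32],[0,0,0,0,0,9,32],[0,0,0,0,0,11,32],[0,0,0,0,0,11,32]]}'
python3 go.py
```

```text
t: 32.55
tool_pos: [0.465, 0.1021, 0.0838]
ee_rot: [0.996, 0.087, -0.0, 0.0]
force: [0.2, 0.1, -1.7]
gripper_width: 0.466
grip_force: 42.7
t: 33.05
tool_pos: [0.4652, 0.1022, 0.0733]
ee_rot: [0.996, 0.087, -0.0, -0.0]
force: [-0.2, 0.0, -0.9]
gripper_width: 0.469
grip_force: 42.7
at [0.4652 0.1022 0.0733] x [ 0.985  0.173 -0.   ] z [-0.  0. -1.] t 33.0 w 40.0 g 42.7 j [0.14 0.34 1.88 0.   0.92 1.54]
```

```bash
python3 -m jog '{"moves":[[0,0,0,0,0,1,32],[0,0,0,0,0,1,32],[0,0,0,0,0,1,40],[0,0,0,0,0,1,48],[0,0,0,0,0,1,54]]}'
python3 -m jog '{"moves":[[0,0,0,0,0,0,54],[0,0,0,0,0,0,54],[0,0,0,0,0,0,54],[0,0,0,0,0,-10,54],[0,0,0,0,0,-25,54]]}'
python3 -m jog '{"moves":[[0,0,0,0,0,-30,54],[0,0,0,0,0,-65,54],[0,0,0,0,0,-95,54],[0,0,0,0,0,-120,54],[0,0,0,0,0,-140,54]]}'
python3 -m jog '{"moves":[[0,0,0,-10,0,0,54],[0,0,0,-25,0,0,54],[0,0,0,-40,0,0,54],[0,0,0,-50,0,0,54],[0,0,0,-50,0,0,54]]}'
python3 -m jog '{"moves":[[0,0,0,0,0,0,54],[0,0,0,0,0,0,54],[0,0,0,0,0,0,54],[0,0,0,0,0,0,54],[0,0,0,0,0,0,54]]}'
python3 - <<'E'
from h import *
w=robot.camera("wrist");s=robot.camera("side")
cv2.imwrite("pics/end.png",np.hstack([w["image"][0:300,120:520],cv2.resize(s["image"][130:280,200:400],(400,300))])[:,:,::-1])
E
```

```text
t: 33.55
tool_pos: [0.4652, 0.1022, 0.0724]
ee_rot: [0.996, 0.087, 0.0, -0.0]
force: [0.5, 0.6, 0.4]
gripper_width: 0.632
grip_force: 0.0
t: 34.05
tool_pos: [0.4649, 0.1022, 0.0977]
ee_rot: [0.996, 0.087, -0.001, 0.0]
force: [0.4, -0.1, 0.0]
gripper_width: 0.633
grip_force: 0.0
t: 34.55
tool_pos: [0.4652, 0.1022, 0.2399]
ee_rot: [0.996, 0.087, 0.001, -0.0]
force: [0.0, -0.6, -0.3]
gripper_width: 0.637
grip_force: 0.0
t: 35.05
tool_pos: [0.415, 0.0934, 0.2373]
ee_rot: [0.996, 0.087, -0.0, 0.0]
force: [0.2, -0.4, 0.3]
gripper_width: 0.634
grip_force: 0.0
t: 35.55
tool_pos: [0.416, 0.0936, 0.2373]
ee_rot: [0.996, 0.087, -0.0, 0.0]
force: [1.0, 0.5, -0.2]
gripper_width: 0.63
grip_force: 0.0
```

View pics/end.png

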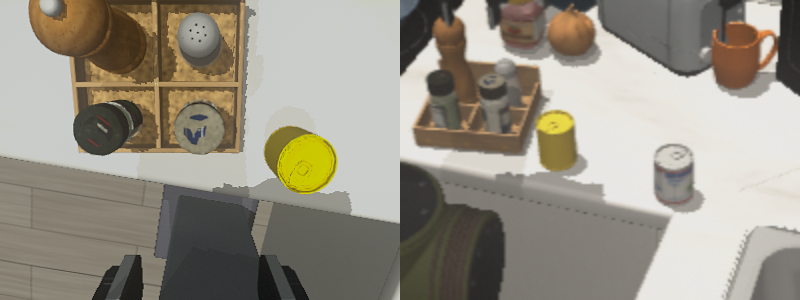

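Both views show all four items upright, each in its own compartment, with the tin undisturbed.

```bash
python3 -c "
from cell import robot
print(robot.finish_job())"
```

```text
the job is handed in; nothing more can be done
None
```

The job is handed in (no verdict was returned): the mill stands back left, the salt back right, the black-lid jar front left and the brown-lid jar front right; I never moved the arm to the dropper, tin or sauce bottle, though the final pictures only confirmed the tin.

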